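# Build up the two support posts of a trimming jig

## Task

Set up the trimming jig: thread the steel flange onto the tall stud hub upwards, then the aluminium spacer tube on top of it, then the wide black collar on top of the tube, and put the wooden saddle block over the short stud, flat on its base. Each part must sit flat on what is under it with the stud through its bore; lower the parts into place rather than dropping them, and do not knock over the white bottle or the amber jar.

Things in the scene. Friction and masses are not known exactly. Their poses are not given: they have to be found in the camera images.
- flange_mid (a point): Loose bare-steel flange: a round foot 66 mm across and 8 mm thick with a round hub 40 mm across standing on it, 24 mm high in all (the hub is the upper 16 mm), with a 24 mm bore right through. Stands hub up. Point: on its axis, half-way up (12 mm above its underside); z is up along the axis. About 0.2 kg.
- tube_mid (a point): Loose aluminium spacer tube standing on end: 38 mm outside, 24 mm bore right through, 30 mm high. Point: on its axis, half-way up (15 mm); z is along the axis. About 60 g.
- collar_mid (a point): Loose black plastic collar lying flat: a low, wide ring 62 mm outside, 24 mm bore right through, 16 mm high. Point: on its axis, half-way up (8 mm); z is along the axis. About 60 g.
- saddle_mid (a point): Loose pale wooden saddle block lying flat: oblong, 70 mm long (its x) by 34 mm wide (its y) by 22 mm high, with an upright hole of 23 mm through its middle. Point: the block's centre, half-way up (11 mm), on the axis of the hole. About 50 g.
- tall_stud (a point): The tall stud: an upright fixed steel pin 12 mm thick with a tapered tip, standing 64 mm out of the middle of a square plywood base, 96 x 96 mm and 12 mm thick, screwed to the table. Point: on the pin's axis at the top face of the base (so 12 mm above the table; the pin's tip is 64 mm above this point); z is up.
- short_stud (a point): The short stud: an upright fixed steel pin 12 mm thick with a tapered tip, standing 30 mm out of the middle of an oblong plywood base, 120 (its x) x 70 mm and 12 mm thick, screwed to the table. Point: on the pin's axis at the top face of the base (12 mm above the table; the tip is 30 mm above this point); z is up.
- oil_bottle: White plastic bottle with a black cap, 38 mm across, 100 mm high, standing loose among the parts; not to be knocked over. Origin: centre of its underside.
- paste_jar: Amber glass jar with a steel lid, 42 mm across, 55 mm high, standing loose among the parts; not to be knocked over. Origin: centre of its underside.
Things that resemble listed ones, but are neither listed nor needed, are in the scene too. What is shaped like the part that bears tube_mid but yellow is not meant.

How it is judged:
By the outcome, as a careful person would: the job done as asked, in the order asked, and still so for the second after the job is handed in, with the robot touching nothing.
It also fails if it takes over 109 s, if anything falls off the work surface, if the arm or the gripper's body presses on something with over 40 N, if the wrist force passes 120 N, or if a joint passes its speed limit or range.

## Robot

A 6-joint arm with a two-finger parallel gripper is mounted at the origin on the work surface. World frame = base frame: x ahead of the robot, y to its left, z up, the work surface at z = 0. Lengths are in m, angles in rad, forces in N, time in s.
With the tool pointing down it reaches from about 0.375 to 0.9 m from the base axis. Payload 3.1 kg.
Tool frame: the origin (TCP) lies between the finger pads; the fingertips stand 22 mm ahead of it and the grasp point (between the pads) lies 3 mm ahead of it; y points along the fingers, x is the direction in which the jaws open and shut, and the axes are right-handed (so a half turn about y gives the same grasp; the last joint's range is limited). The gripper opens to 85 mm and grips with 20 to 120 N. Pads are 22 mm wide; open, the fingers measure 114 mm over their backs; the gripper's body (76 mm by 85 mm) begins 54 mm behind the grasp point. The pads swing forward as they close: fully open they stand 13 mm farther back than shut.
Start: joints at [-1.323, 0.527, 1.433, -0, 1.181, -0.178], TCP at [0.259, -0.569, 0.253] pointing down, gripper open.
Joint ranges: [-3.08, 3.08], [-0.75, 2.2], [0.22, 2.44], [-1.43, 4.57], [0, 2.65], [-2.85, 2.85]. Speed limits (rad/s): [2.79, 2.79, 3.14, 3.14, 3.14, 3.14].

## Interface

Orientations are given as a unit quaternion [w, x, y, z].
In Python, from plant import env gives the robot as it stands.
- The arm moves only by the shell command python3 -m creep 'ROWS' [FORCE]. ROWS is JSON, a list of rows, each a list of 3 entries, a list of its own where there are three numbers: the shift along the tool's x, y, z in cm, then the turn about the tool's y in rad, then the finger opening in cm, from 0 to 8.54. In form: [[[x, y, z], twist, gripper], ...]. A call has 1 to 20 rows; each row is the pose to reach, as a shift and turn from the pose commanded when the call began, along the tool's axes at that moment; what a row does not reach only later rows make up. A row lasts 1/12 s, in which the tool goes at most 41.7 mm and 7.16 degrees, less where a joint would pass 70% of its speed; a pose out of reach is approached as far as the arm can. A call with a gripper value outside its range is refused whole. The fingers move at their own pace and stop on an object; FORCE is the grip in N (left out, the last holds). Time passes only in rows, so rows that repeat a pose let the fingers close. It gives the time, the measured TCP pose, the force and the opening at its end, in the units of the state.
- env.sense(): the state, without advancing time (a new reading comes with each control period).
- env.capture(name): name is "scene" or "side" or "wrist"; returns the picture (480x640x3 uint8, blue, green, red); there is no depth.
- env.calibration(name): a dict with "fx", "fy", "cx", "cy" (pixels), "world_to_cam" (4x4, takes a point from world to camera coordinates); the wrist camera has in their place "hand_eye" (4x4, takes a point from camera to tool coordinates, whose origin is the TCP and whose axes are the tool frame's). Camera axes: x right, y down, z forward; pixel columns grow to the right and rows downward; lengths in m; the calibration is good to about 2 mm. A picture is of the moment at which its call begins: read the wrist's pose just before it. calibration takes no time and is no camera call.
- env.finish_job(): hands the job in, once; it reports no verdict.
The state is a dict: "clock": time; "joint_pos": joint angles; "joint_velocities": joint speeds; "effort": joint torques, N m; "tcp_pos": TCP position; "tool_rot": TCP orientation; "wrist_force": force on the tool from outside, world axes, zero at the start; "torque": the same for the moment, N m; "gripper_width": finger opening in m.
Only numpy, scipy, OpenCV 4.12 (cv2) and the standard library are available. Lean on these libraries where they do the work, as an engineer would, in place of code of your own. Each camera call takes 0.05 s, during which the arm holds its last target. There are 200 camera calls.

## Working session

There is one attempt and no reset: what is moved stays moved. The work goes in short steps, Python scripts to look and compute and a shell command to move; the robot and the scene stay as the last step left them, time stands still between calls to the robot, and variables do not carry over. Pictures are saved under pics/ and viewed, about 12 in all and at most 16, crops included, and the job is handed in when it is done.

```bash
mkdir -p pics; ls; python3 - <<'E'
from plant import env
import cv2
s=env.sense();print(s['tcp_pos'],s['tool_rot'],s['gripper_width'],s['clock'])
for n in ('scene','side','wrist'):
    cv2.imwrite(f'pics/{n}0.png',env.capture(n)); print(n,env.calibration(n))
E
```

```text
pics
[ 0.25857319 -0.56824876  0.25231982] [ 0.59508642 -0.59400969  0.38334459 -0.3821931 ] 0.08519893952879513 0.0
scene {'fx': 597.2779829179544, 'fy': 597.2779829179544, 'cx': 324.07871893928393, 'cy': 238.1502217119292, 'world_to_cam': array([[-0.23316009,  0.97238118,  0.01054629,  0.09507666],
       [ 0.56436276,  0.14414036, -0.81284576, -0.27038105],
       [-0.79191606, -0.18357126, -0.5823835 ,  1.46666176],
       [ 0.        ,  0.        ,  0.        ,  1.        ]])}
side {'fx': 501.6675268483283, 'fy': 501.6675268483283, 'cx': 312.97461447918636, 'cy': 247.78578058225597, 'world_to_cam': array([[-0.94688887, -0.32114319,  0.01638679,  0.54354402],
       [-0.25271435,  0.7116803 , -0.65547434,  0.176942  ],
       [ 0.19883897, -0.62480253, -0.75503965,  0.90380034],
       [ 0.        ,  0.        ,  0.        ,  1.        ]])}
wrist {'fx': 367.08435291461484, 'fy': 367.08435291461484, 'cx': 317.9507424330516, 'cy': 249.1808697354955, 'hand_eye': array([[ 9.99999025e-01, -1.30760202e-03, -4.89638830e-04,
         4.78556743e-04],
       [ 9.34413694e-05, -2.87217930e-01,  9.57865258e-01,
        -1.19745220e-01],
       [-1.39313960e-03, -9.57864370e-01, -2.87217528e-01,
         7.12786988e-02],
       [ 0.00000000e+00,  0.00000000e+00,  0.00000000e+00,
         1.00000000e+00]])}
```

View pics/scene0.png

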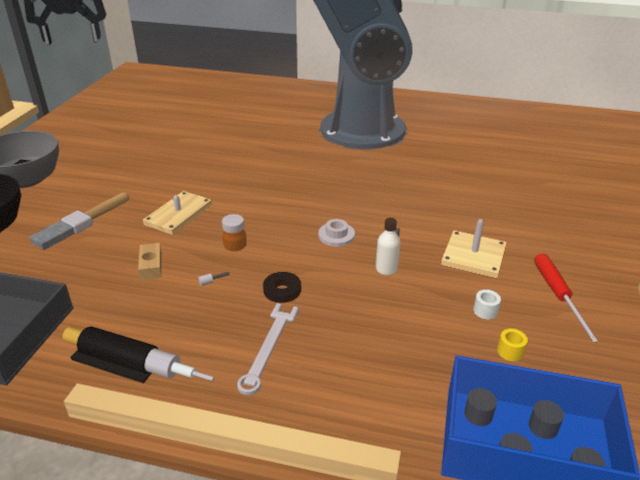

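View pics/side0.png

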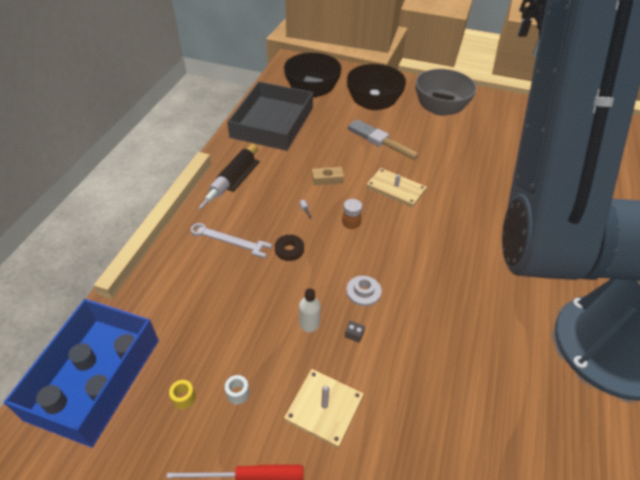

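```bash
cat > h.py <<'E'
import numpy as np, cv2
from plant import env
from scipy.spatial.transform import Rotation as R
def ray(name,px,s=None):
    c=env.calibration(name)
    d=np.array([(px[0]-c['cx'])/c['fx'],(px[1]-c['cy'])/c['fy'],1.])
    if 'hand_eye' in c:
        s=s or env.sense(); q=s['tool_rot']; T=np.eye(4)
        T[:3,:3]=R.from_quat(np.roll(q,-1)).as_matrix(); T[:3,3]=s['tcp_pos']; M=T@c['hand_eye']
    else: M=np.linalg.inv(c['world_to_cam'])
    return M[:3,3],M[:3,:3]@d
def onplane(name,px,z,s=None):
    o,d=ray(name,px,s); return o+d*(z-o[2])/d[2]
def totool(p,s=None):
    "world target for TCP -> shift in tool axes, cm"
    s=s or env.sense(); return R.from_quat(np.roll(s['tool_rot'],-1)).inv().apply(np.array(p)-s['tcp_pos'])*100
E
python3 - <<'E'
from h import *
P=dict(flange=((337,223),(364,286),.024),tube=((487,297),(237,384),.03),yellow=((513,338),(181,388),.03),collar=((282,282),(289,243),.016),saddle=((150,256),(328,173),.022),
short=((177,197),(397,178),.042),tall=((479,221),(325,388),.076),bottle=((391,224),(310,294),.1),jar=((233,222),(353,206),.055))
for k,(a,b,z) in P.items(): print(k,onplane('scene',a,z).round(4),onplane('side',b,z).round(4))
s=env.sense();print(R.from_quat(np.roll(s['tool_rot'],-1)).as_matrix().round(3))
a=cv2.imread('pics/scene0.png');b=cv2.imread('pics/side0.png')
c=lambda im,x,y,w=50,h=38:cv2.resize(im[y-h:y+h,x-w:x+w],(266,200),interpolation=cv2.INTER_CUBIC)
m=np.vstack([np.hstack([c(a,*p) for p in r]) for r in [[(337,232),(487,304),(513,345)],[(282,287),(149,260),(178,211)]]]+[np.hstack([c(b,*p) for p in [(364,286),(237,390),(328,175)]])])
cv2.imwrite('pics/m.png',m)
E
```

```text
flange [0.4558 0.0354 0.024 ] [0.459  0.0385 0.024 ]
tube [0.6045 0.3035 0.03  ] [0.6018 0.3024 0.03  ]
yellow [0.6853 0.3407 0.03  ] [0.6837 0.3382 0.03  ]
collar [ 0.6312 -0.0162  0.016 ] [ 0.634  -0.0226  0.016 ]
saddle [ 0.6272 -0.2481  0.022 ] [ 0.6229 -0.2519  0.022 ]
short [ 0.4716 -0.2683  0.042 ] [ 0.4649 -0.2658  0.042 ]
tall [0.466  0.2804 0.076 ] [0.4599 0.2835 0.076 ]
bottle [0.5471 0.1417 0.1   ] [0.5329 0.1421 0.1   ]
jar [ 0.5421 -0.1298  0.055 ] [ 0.5313 -0.1323  0.055 ]
[[ 0.414 -0.     0.91 ]
 [-0.91   0.002  0.414]
 [-0.002 -1.     0.   ]]
```

View pics/m.png

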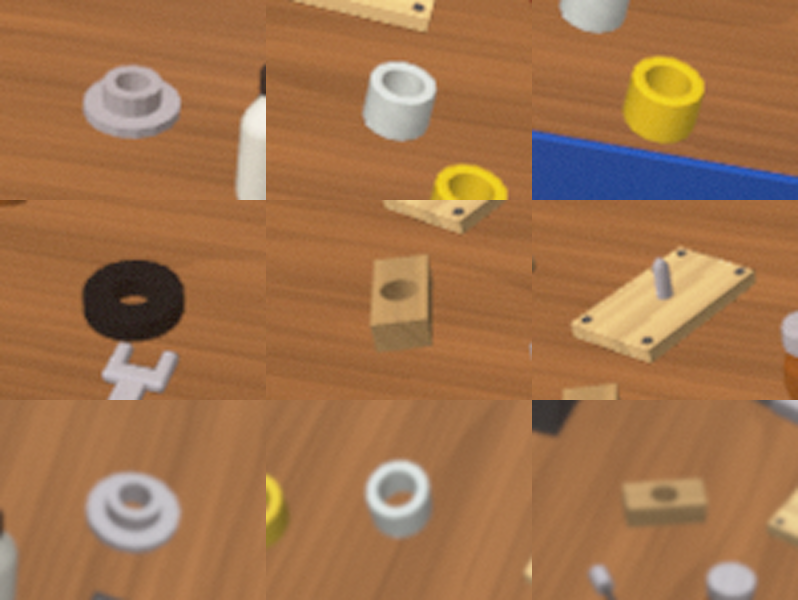

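The crops confirm the parts in the scene view: flange at (337,228), grey tube at (487,304), collar at (282,287), saddle at (149,260). The yellow tube at (513,345) is the decoy. Next I move above the flange.

```bash
python3 -c "
from h import *
print(totool([.457,.037,.16]))"
```

```text
[-46.88605917   9.34485012  43.11533345]
```

```bash
r='x'; python3 -m creep '[[[-46.9,9.3,43.1],0,5.4],[[-46.9,9.3,43.1],0,5.4],[[-46.9,9.3,43.1],0,5.4],[[-46.9,9.3,43.1],0,5.4],[[-46.9,9.3,43.1],0,5.4],[[-46.9,9.3,43.1],0,5.4],[[-46.9,9.3,43.1],0,5.4],[[-46.9,9.3,43.1],0,5.4],[[-46.9,9.3,43.1],0,5.4],[[-46.9,9.3,43.1],0,5.4],[[-46.9,9.3,43.1],0,5.4],[[-46.9,9.3,43.1],0,5.4],[[-46.9,9.3,43.1],0,5.4],[[-46.9,9.3,43.1],0,5.4],[[-46.9,9.3,43.1],0,5.4],[[-46.9,9.3,43.1],0,5.4],[[-46.9,9.3,43.1],0,5.4],[[-46.9,9.3,43.1],0,5.4],[[-46.9,9.3,43.1],0,5.4],[[-46.9,9.3,43.1],0,5.4]]' 60
python3 - <<'E'
from h import *
s=env.sense();print(s['tcp_pos'],s['joint_pos'],s['joint_velocities'].round(3))
cv2.imwrite('pics/w1.png',env.capture('wrist'))
E
```

```text
clock: 1.82
tcp_pos: [0.4568, 0.0353, 0.1604]
tool_rot: [-0.594, 0.594, -0.383, 0.383]
wrist_force: [-1.0, -0.2, 1.0]
gripper_width: 0.0541
[0.4567641  0.03532714 0.1604273 ] [-1.67377122e-01  4.62948323e-01  1.93303453e+00 -3.81833994e-04
  7.45642674e-01  9.78485083e-01] [-0.011 -0.004 -0.001  0.004  0.001  0.003]
```

View pics/w1.png

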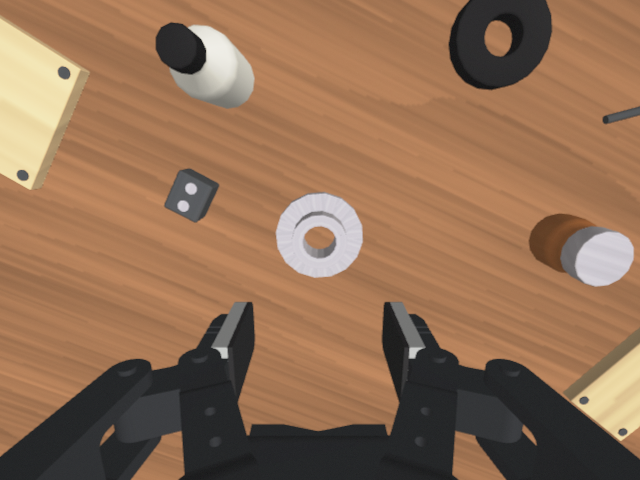

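```bash
cat >> h.py <<'E'
def comp(mask,near):
    mask=cv2.morphologyEx(mask.astype(np.uint8)*255,cv2.MORPH_OPEN,np.ones((3,3)))
    cs,_=cv2.findContours(mask,cv2.RETR_EXTERNAL,cv2.CHAIN_APPROX_NONE)
    cs=[c for c in cs if cv2.contourArea(c)>60]
    return min(cs,key=lambda c:-cv2.pointPolygonTest(c,near,True))
def hsv(im): return cv2.cvtColor(im,cv2.COLOR_BGR2HSV)
E
python3 - <<'E'
from h import *
im=cv2.imread('pics/w1.png');H=hsv(im);s=env.sense()
c=comp((H[...,1]<60)&(H[...,2]>90),(320,210))
e=cv2.fitEllipse(cv2.convexHull(c));print(e)
p=onplane('wrist',e[0],.006,s);print('flange',p, 'hole', onplane('wrist',(319.5,240),.024,s))
print(totool([p[0],p[1],.031]))
# collar top, from this view
c=comp(H[...,2]<60,(470,40));print(cv2.boundingRect(c))
E
```

```text
((319.02166748046875, 234.52854919433594), (85.27937316894531, 86.7236328125), 88.42037963867188)
flange [0.45803957 0.03444098 0.006     ] hole [0.45865428 0.03439602 0.024     ]
[ 0.118702   12.94786423  0.08394403]
(449, 0, 102, 89)
```

```bash
python3 -m creep '[[[0.1,3,0.1],0,5.4],[[0.1,6,0.1],0,5.4],[[0.1,9,0.1],0,5.4],[[0.1,11,0.1],0,5.4],[[0.1,12.2,0.1],0,5.4],[[0.1,13,0.1],0,5.4],[[0.1,13,0.1],0,5.4],[[0.1,13,0.1],0,5.4],[[0.1,13,0.1],0,3.5],[[0.1,13,0.1],0,3.5],[[0.1,13,0.1],0,3.5],[[0.1,13,0.1],0,3.5],[[0.1,13,0.1],0,3.5],[[0.1,13,0.1],0,3.5]]' 60
python3 - <<'E'
from h import *
cv2.imwrite('pics/w2.png',env.capture('wrist'))
print(totool([.463,.282,.16]))
E
```

```text
clock: 3.03
tcp_pos: [0.4589, 0.0355, 0.0316]
tool_rot: [0.595, -0.594, 0.382, -0.384]
wrist_force: [-0.8, -3.1, 5.9]
gripper_width: 0.0378
[-22.24435185 -12.8543515   10.60774552]
```

View pics/w2.png

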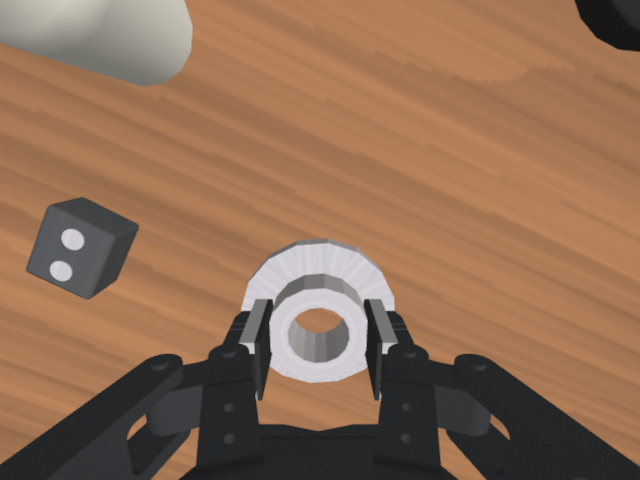

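```bash
python3 -m creep '[[[0,-1,0],0,3.5],[[0,-3,0],0,3.5],[[0,-6,0],0,3.5],[[0,-9,0],0,3.5],[[-2,-12,0],0,3.5],[[-5,-13,1],0,3.5],[[-8,-13,2],0,3.5],[[-11,-13,2.6],0,3.5],[[-14,-13,3.6],0,3.5],[[-17,-13,4.6],0,3.5],[[-20,-13,4.6],0,3.5],[[-22.2,-13,4.6],0,3.5],[[-22.2,-13,4.6],0,3.5],[[-22.2,-13,4.6],0,3.5],[[-22.2,-13,4.6],0,3.5]]'
python3 - <<'E'
from h import *
print(env.sense()['tcp_pos'])
cv2.imwrite('pics/w3.png',env.capture('wrist'))
E
```

```text
clock: 4.33
tcp_pos: [0.408, 0.2569, 0.1607]
tool_rot: [0.595, -0.595, 0.382, -0.383]
wrist_force: [0.4, -0.2, -2.4]
gripper_width: 0.0381
[0.4079954  0.25691415 0.16068611]
```

View pics/w3.png

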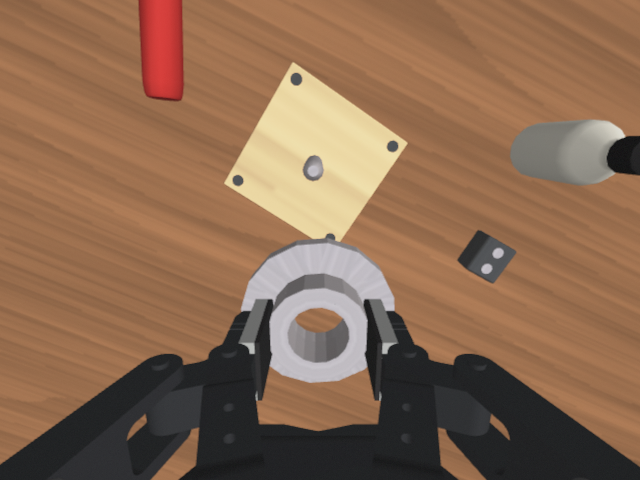

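```bash
python3 - <<'E'
from h import *
s=env.sense()
A=np.cross(np.cross([296,79,1],[330,239,1]),np.cross([392,146,1],[238,181,1]));A=A/A[2]
b=onplane('wrist',A[:2],.012,s);t=onplane('wrist',(313.5,172),.076,s)
f=onplane('wrist',(319,333),s['tcp_pos'][2]-.0076,s)
print(A,b,t,f)
st=(b+t)/2
d=st-f
print('shift',totool(s['tcp_pos']+[d[0],d[1],0],s), st)
E
```

```text
[314.00433604 163.72628726   1.        ] [0.45705733 0.28123425 0.012     ] [0.45682598 0.28071972 0.076     ] [0.40788273 0.25546095 0.15301575]
shift [-2.94065737e-01  1.66913973e-03  5.52195458e+00] [0.45694165 0.28097698 0.044     ]
```

```bash
python3 -m creep '[[[-0.1,0,2.5],0,3.5],[[-0.3,0,4.6],0,3.5],[[-0.3,0,5.5],0,3.5],[[-0.3,0,5.5],0,3.5],[[-0.3,1.5,5.5],0,3.5],[[-0.3,3.5,5.5],0,3.5],[[-0.3,5.5,5.5],0,3.5],[[-0.3,7.5,5.5],0,3.5],[[-0.3,9,5.5],0,3.5],[[-0.3,10,5.5],0,3.5],[[-0.3,10.8,5.5],0,3.5],[[-0.3,11.2,5.5],0,3.5],[[-0.3,11.5,5.5],0,3.5],[[-0.3,11.6,5.5],0,3.5],[[-0.3,11.7,5.5],0,3.5],[[-0.3,11.7,5.5],0,3.5],[[-0.3,11.7,5.5],0,3.5]]'
python3 - <<'E'
from h import *
cv2.imwrite('pics/w4.png',np.hstack([cv2.resize(env.capture('wrist'),(400,300)),cv2.resize(env.capture('side')[340:460,250:410],(400,300))]))
E
```

```text
clock: 5.8
tcp_pos: [0.4574, 0.2827, 0.0438]
tool_rot: [0.595, -0.594, 0.382, -0.383]
wrist_force: [-0.5, -0.2, -2.8]
gripper_width: 0.0374
```

View pics/w4.png

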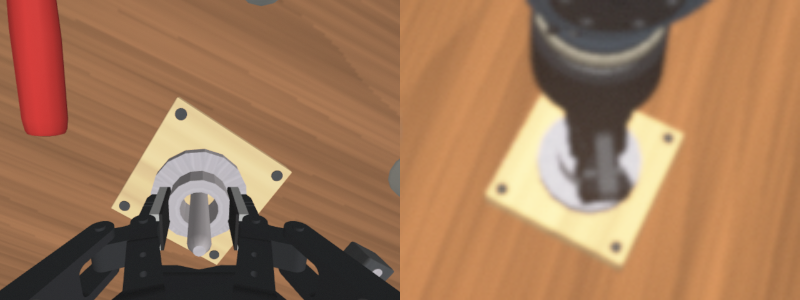

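```bash
python3 -m creep '[[[0,0.1,0],0,3.5],[[0,0.15,0],0,3.5],[[0,0.15,0],0,3.5]]'
```

```text
clock: 6.15
tcp_pos: [0.4573, 0.2827, 0.0436]
tool_rot: [0.595, -0.594, 0.382, -0.383]
wrist_force: [-2.4, -0.6, 11.0]
gripper_width: 0.0381
```

```bash
python3 -m creep '[[[0,0,0],0,5.2],[[0,0,0],0,5.2],[[0,0,0],0,5.2],[[0,0,0],0,5.2],[[0,-1,0],0,5.2],[[0,-3,0],0,5.2],[[0,-6,0],0,5.2],[[0,-9,0],0,5.2],[[0.5,-11.6,2],0,5.2],[[1.5,-11.6,5.5],0,5.2],[[2.5,-11.6,9],0,5.2],[[3.5,-11.6,12],0,5.2],[[4.2,-11.6,14.1],0,5.2],[[4.2,-11.6,14.1],0,5.2],[[4.2,-11.6,14.1],0,5.2],[[4.2,-11.6,14.1],0,5.2]]'
python3 - <<'E'
from h import *
s=env.sense();im=env.capture('wrist');H=hsv(im)
cv2.imwrite('pics/w5.png',im)
c=comp((H[...,1]<70)&(H[...,2]>90),(320,220));print(cv2.boundingRect(c),cv2.contourArea(c))
x,y,w,h=cv2.boundingRect(c);cv2.rectangle(im,(x,y),(x+w,y+h),(0,0,255),1)
cv2.imwrite('pics/w5b.png',cv2.resize(im,None,fx=1,fy=1))
E
```

```text
clock: 7.48
tcp_pos: [0.6013, 0.3024, 0.1575]
tool_rot: [-0.594, 0.595, -0.383, 0.382]
wrist_force: [0.6, 0.4, -0.1]
gripper_width: 0.0521
(287, 212, 54, 58) 2377.0
```

View pics/w5b.png

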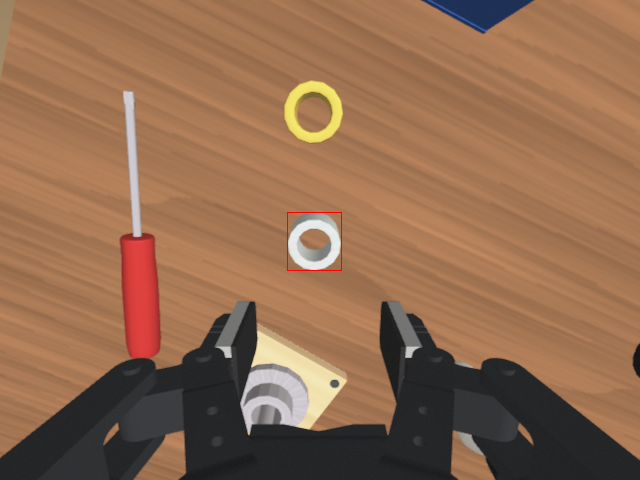

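```bash
python3 - <<'E'
from h import *
s=env.sense()
p=onplane('wrist',(314.5,244),.03,s);print(p,totool([p[0],p[1],.028],s))
E
```

```text
[0.60068564 0.30468182 0.03      ] [-0.20612238 12.95737407  0.09204073]
```

```bash
python3 -m creep '[[[-0.2,3,0.1],0,5.2],[[-0.2,6,0.1],0,5.2],[[-0.2,9,0.1],0,5.2],[[-0.2,11,0.1],0,5.2],[[-0.2,12.2,0.1],0,5.2],[[-0.2,12.9,0.1],0,5.2],[[-0.2,12.9,0.1],0,5.2],[[-0.2,12.9,0.1],0,5.2],[[-0.2,12.9,0.1],0,3.4],[[-0.2,12.9,0.1],0,3.4],[[-0.2,12.9,0.1],0,3.4],[[-0.2,12.9,0.1],0,3.4],[[-0.2,12.9,0.1],0,3.4],[[-0.2,12.9,0.1],0,3.4]]' 40
python3 - <<'E'
from h import *
s=env.sense();cv2.imwrite('pics/w6.png',env.capture('wrist'))
print(totool([.4573,.2827,s['tcp_pos'][2]+.115],s), s['tcp_pos'])
E
```

```text
clock: 8.7
tcp_pos: [0.6041, 0.3055, 0.0309]
tool_rot: [0.596, -0.594, 0.382, -0.384]
wrist_force: [-1.5, 0.7, 6.7]
gripper_width: 0.0368
[ -4.00285863 -11.55169087 -14.26782873] [0.60413527 0.3054583  0.03088423]
```

View pics/w6.png

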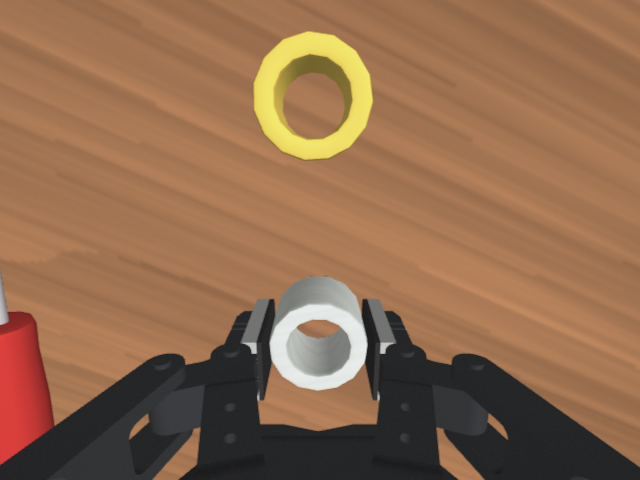

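```bash
python3 - <<'E'
from h import *
s=env.sense();f=onplane('wrist',(319,341.5),.03,s);d=np.array([.457,.281,0])-f;d[2]=.115
print(f,totool(s['tcp_pos']+d,s), s['joint_velocities'])
E
python3 -m creep '[[[0,-1,0],0,3.4],[[0,-3,0],0,3.4],[[0,-6,0],0,3.4],[[0,-9,0],0,3.4],[[0,-11.5,0],0,3.4],[[0,-11.5,0],0,3.4],[[0,-11.5,0],0,3.4]]'
```

```text
[0.60384336 0.30450975 0.03      ] [ -3.93523171 -11.55227392 -14.2991513 ] [-5.96883654e-04 -9.00772344e-04  8.88549566e-07  2.23207326e-04
 -1.93023463e-03 -1.73506656e-03]
clock: 9.33
tcp_pos: [0.6039, 0.3052, 0.1464]
tool_rot: [0.596, -0.593, 0.382, -0.384]
wrist_force: [-0.5, 0.3, -0.9]
gripper_width: 0.0366
```

```bash
python3 -m creep '[[[-0.5,0,-2],0,3.4],[[-1.3,0,-5],0,3.4],[[-2.3,0,-8],0,3.4],[[-3.2,0,-11],0,3.4],[[-3.7,0,-13.3],0,3.4],[[-3.9,0,-14.3],0,3.4],[[-3.9,0,-14.3],0,3.4],[[-3.9,1.5,-14.3],0,3.4],[[-3.9,3,-14.3],0,3.4],[[-3.9,4.5,-14.3],0,3.4],[[-3.9,6,-14.3],0,3.4],[[-3.9,7,-14.3],0,3.4],[[-3.9,7.5,-14.3],0,3.4],[[-3.9,7.7,-14.3],0,3.4],[[-3.9,7.8,-14.3],0,3.4],[[-3.9,7.9,-14.3],0,3.4],[[-3.9,7.9,-14.3],0,3.4]]'
python3 - <<'E'
from h import *
cv2.imwrite('pics/w7.png',env.capture('wrist'))
E
```

```text
clock: 10.75
tcp_pos: [0.4576, 0.2812, 0.0668]
tool_rot: [0.595, -0.594, 0.382, -0.383]
wrist_force: [-2.7, -2.4, 14.1]
gripper_width: 0.0367
```

View pics/w7.png

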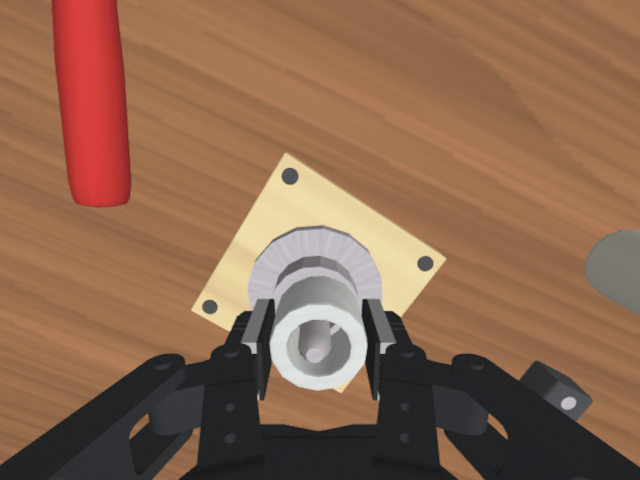

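```bash
python3 -m creep '[[[0,0,0],0,5.2],[[0,0,0],0,5.2],[[0,0,0],0,5.2],[[0,0,0],0,5.2],[[0,-1,0],0,5.2],[[0,-3,0],0,5.2],[[0,-6,0],0,5.2],[[0,-9,0],0,5.2],[[2,-11.3,0],0,7.8],[[6,-11.3,0.5],0,7.8],[[10,-11.3,1],0,7.8],[[14,-11.3,1.5],0,7.8],[[18,-11.3,2],0,7.8],[[22,-11.3,2.5],0,7.8],[[26,-11.3,3],0,7.8],[[30,-11.3,3.5],0,7.8],[[34.5,-11.3,3.5],0,7.8],[[34.5,-11.3,3.5],0,7.8],[[34.5,-11.3,3.5],0,7.8],[[34.5,-11.3,3.5],0,7.8]]' 40
python3 - <<'E'
from h import *
s=env.sense();im=env.capture('wrist');H=hsv(im)
cv2.imwrite('pics/w8.png',im)
c=comp(H[...,2]<70,(320,220));e=cv2.fitEllipse(cv2.convexHull(c));print(cv2.boundingRect(c),e)
p=onplane('wrist',e[0],.010,s);print(p,totool([p[0],p[1],.03],s))
E
```

```text
clock: 12.47
tcp_pos: [0.6306, -0.0183, 0.1778]
tool_rot: [-0.594, 0.594, -0.384, 0.383]
wrist_force: [0.3, 0.4, -0.6]
gripper_width: 0.0779
(279, 193, 76, 76) ((316.4670715332031, 230.93569946289062), (75.48482513427734, 75.88318634033203), 174.65139770507812)
[ 0.63035606 -0.0172333   0.01      ] [-0.086971   14.77589525  0.04012917]
```

View pics/w8.png

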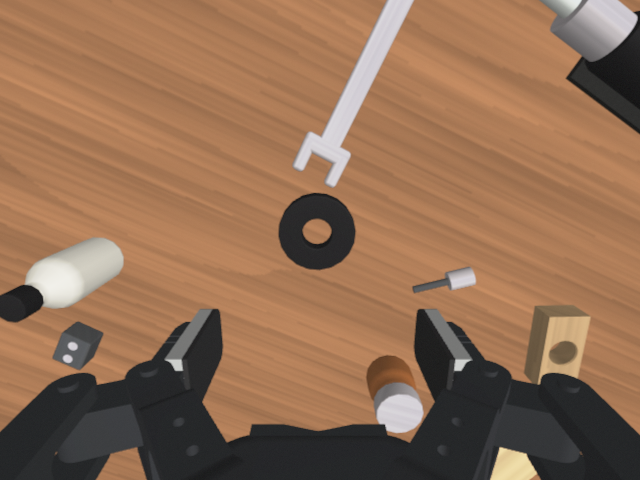

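```bash
python3 -m creep '[[[-0.1,3,0],0,7.8],[[-0.1,6,0],0,7.8],[[-0.1,9,0],0,7.8],[[-0.1,12,0],0,7.8],[[-0.1,14,0],0,7.8],[[-0.1,15,0],0,7.8],[[-0.1,15.5,0],0,7.8],[[-0.1,15.5,0],0,7.8],[[-0.1,15.5,0],0,7.8]]' 40
python3 -m creep '[[[0,0,0],0,5.8],[[0,0,0],0,5.8],[[0,0,0],0,5.8],[[0,0,0],0,5.8],[[0,0,0],0,5.8],[[0,0,0],0,5.8]]' 40
python3 - <<'E'
from h import *
s=env.sense();cv2.imwrite('pics/w9.png',env.capture('wrist'))
E
```

```text
clock: 13.27
tcp_pos: [0.6315, -0.0168, 0.0239]
tool_rot: [0.595, -0.594, 0.382, -0.383]
wrist_force: [-0.5, 0.1, 1.0]
gripper_width: 0.0783
clock: 13.77
tcp_pos: [0.632, -0.0175, 0.0252]
tool_rot: [0.595, -0.594, 0.382, -0.384]
wrist_force: [-0.9, 1.2, 7.3]
gripper_width: 0.0591
```

View pics/w9.png

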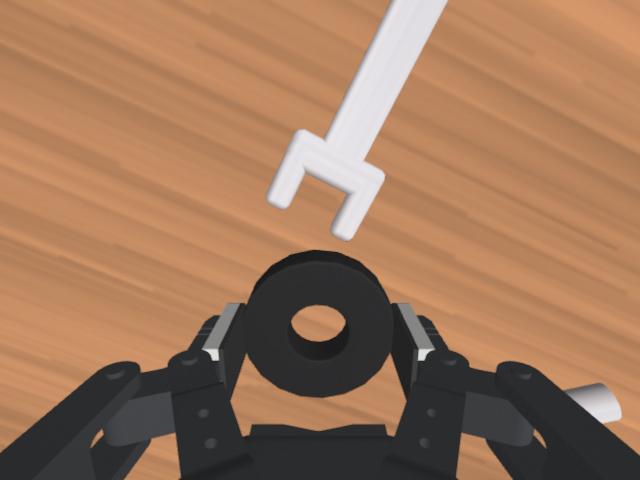

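```bash
python3 - <<'E'
from h import *
s=env.sense();f=onplane('wrist',(318.5,330),.016,s);d=np.array([.457,.281,0])-f;d[2]=.13
print(f,totool(s['tcp_pos']+d,s))
E
python3 -m creep '[[[0,-1,0],0,5.6],[[0,-3,0],0,5.6],[[0,-6,0],0,5.6],[[0,-9,0],0,5.6],[[0,-12,0],0,5.6],[[0,-13,0],0,5.6],[[0,-13,0],0,5.6],[[0,-13,0],0,5.6]]' 60
```

```text
[ 0.63180602 -0.01817026  0.016     ] [-34.44764567 -13.06838361  -3.48954906]
clock: 14.48
tcp_pos: [0.6307, -0.0175, 0.1533]
tool_rot: [0.595, -0.594, 0.382, -0.383]
wrist_force: [-0.5, -1.1, -1.6]
gripper_width: 0.0585
```

```bash
python3 -m creep '[[[-2,0,-0.3],0,5.6],[[-5.5,0,-0.6],0,5.6],[[-9,0,-1],0,5.6],[[-13,0,-1.4],0,5.6],[[-17,0,-1.8],0,5.6],[[-21,0,-2.2],0,5.6],[[-25,0,-2.6],0,5.6],[[-29,0,-3],0,5.6],[[-32,0,-3.3],0,5.6],[[-34,0,-3.4],0,5.6],[[-34.4,0,-3.4],0,5.6],[[-34.4,0,-3.4],0,5.6],[[-34.4,0,-3.4],0,5.6],[[-34.4,0,-3.4],0,5.6]]'
python3 - <<'E'
from h import *
s=env.sense();a=env.capture('wrist');b=env.capture('scene')[180:300,400:560]
cv2.imwrite('pics/w10.png',np.hstack([cv2.resize(a,(400,300)),cv2.resize(b,(400,300))]))
f=onplane('wrist',(318.5,330),s['tcp_pos'][2]-.0092,s);print(f)
E
```

```text
clock: 15.65
tcp_pos: [0.458, 0.2805, 0.1521]
tool_rot: [-0.594, 0.595, -0.383, 0.383]
wrist_force: [-0.8, -0.5, -0.9]
gripper_width: 0.0585
[0.45774132 0.27977209 0.14287231]
```

View pics/w10.png

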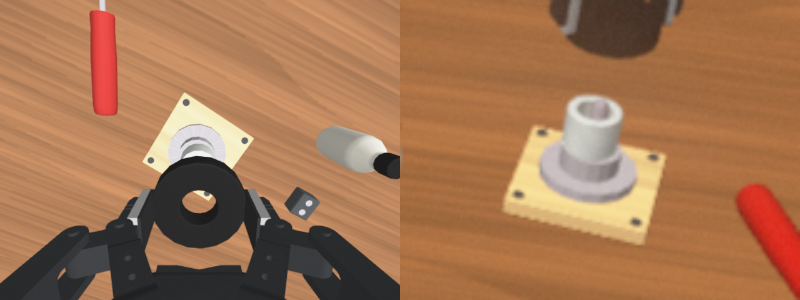

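```bash
python3 -m creep '[[[-0.1,1.5,0],0,5.6],[[-0.1,3,0],0,5.6],[[-0.1,4.2,0],0,5.6],[[-0.1,5,0],0,5.6],[[-0.1,5.4,0],0,5.6],[[-0.1,5.7,0],0,5.6],[[-0.1,5.9,0],0,5.6],[[-0.1,6,0],0,5.6],[[-0.1,6.1,0],0,5.6],[[-0.1,6.1,0],0,5.6]]'
```

```text
clock: 16.58
tcp_pos: [0.4572, 0.2827, 0.0921]
tool_rot: [0.595, -0.594, 0.383, -0.383]
wrist_force: [0.5, -0.7, -0.5]
gripper_width: 0.0587
```

```bash
python3 -m creep '[[[0,0.1,0],0,5.6],[[0,0.1,0],0,5.6],[[0,0.15,0],0,5.6],[[0,0.15,0],0,5.6]]'
python3 - <<'E'
from h import *
s=env.sense();a=env.capture('wrist');b=env.capture('scene')[180:300,400:560]
cv2.imwrite('pics/w11.png',np.hstack([cv2.resize(a,(400,300)),cv2.resize(b,(400,300))]))
E
```

```text
clock: 16.92
tcp_pos: [0.4574, 0.2827, 0.0913]
tool_rot: [0.595, -0.594, 0.382, -0.383]
wrist_force: [-1.6, 0.3, 7.7]
gripper_width: 0.0586
```

View pics/w11.png

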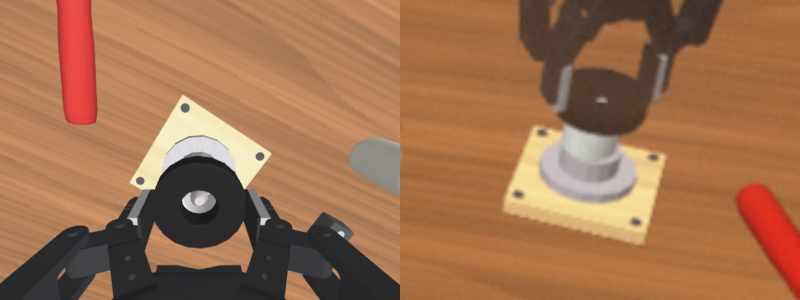

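```bash
python3 -m creep '[[[0,0,0],0,7.4],[[0,0,0],0,7.4],[[0,0,0],0,7.4],[[0,0,0],0,7.4],[[0,0,0],0,7.4],[[0,-1,0],0,7.4],[[0,-3,0],0,7.4],[[0,-6,0],0,7.4],[[0,-8,0],0,7.4],[[2,-9,0],0,7.4]]' 40
python3 -m creep '[[[4,0,-0.5],0,5],[[8,0,-1],0,5],[[12,0,-1.5],0,5],[[16,0,-2],0,5],[[20,0,-2.5],0,5],[[24,0,-3],0,5],[[28,0,-3.5],0,5],[[32,0,-4],0,5],[[36,0,-4.5],0,5],[[40,0,-5],0,5],[[44,0,-5.5],0,5],[[48,0,-6],0,5],[[52,0,-6.4],0,5],[[53.5,0,-6.8],0,5],[[53.5,0,-6.8],0,5],[[53.5,0,-6.8],0,5],[[53.5,0,-6.8],0,5]]'
python3 - <<'E'
from h import *
s=env.sense();print(s['joint_pos']);im=env.capture('wrist')
cv2.imwrite('pics/w12.png',im)
E
```

```text
clock: 17.85
tcp_pos: [0.4655, 0.2666, 0.1836]
tool_rot: [0.597, -0.594, 0.381, -0.383]
wrist_force: [0.4, 0.0, 0.6]
gripper_width: 0.074
clock: 19.27
tcp_pos: [0.624, -0.2492, 0.1802]
tool_rot: [0.595, -0.594, 0.383, -0.382]
wrist_force: [0.0, 0.6, -0.8]
gripper_width: 0.0496
[-5.46149117e-01  6.72065722e-01  1.36981836e+00  6.43553285e-04
  1.10201640e+00  5.97092861e-01]
```

View pics/w12.png

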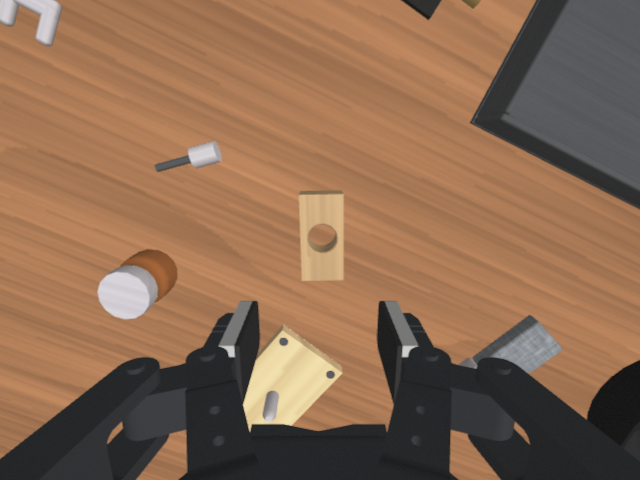

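```bash
python3 - <<'E'
from h import *
s=env.sense()
p=onplane('wrist',(322.3,237.5),.022,s);print(p,totool([p[0],p[1],.028],s))
t=onplane('wrist',(271,395),.042,s);print('tip',t)
a,b=[onplane('wrist',q,.012,s) for q in((283,342),(330,374))]
rot=R.from_quat(np.roll(s['tool_rot'],-1))
v=rot.inv().apply(b-a);print('short edge in tool',v)
g=rot.inv().apply(onplane('wrist',(344,280),.022,s)-onplane('wrist',(344,195),.022,s));print('saddle long in tool',g)
E
```

```text
[ 0.62316408 -0.25300581  0.022     ] [ 0.37421352 15.22944488 -0.2548501 ]
tip [ 0.48676209 -0.26832945  0.042     ]
short edge in tool [ 4.19439912e-02 -5.58355187e-05 -3.30065233e-02]
saddle long in tool [ 1.31247206e-03  5.08748934e-05 -6.89378826e-02]
```

```bash
python3 - <<'E'
from h import *
s=env.sense()
print('base',onplane('wrist',(272.5,393),.012,s),'tip',onplane('wrist',(267,416),.042,s))
E
python3 -m creep '[[[0.2,3,-0.2],0,5],[[0.3,6,-0.2],0,5],[[0.3,9,-0.2],0,5],[[0.3,12,-0.2],0,5],[[0.3,14,-0.2],0,5],[[0.3,14.8,-0.2],0,5],[[0.3,15.2,-0.2],0,5],[[0.3,15.2,-0.2],0,5],[[0.3,15.2,-0.2],0,5],[[0.3,15.2,-0.2],0,3],[[0.3,15.2,-0.2],0,3],[[0.3,15.2,-0.2],0,3],[[0.3,15.2,-0.2],0,3],[[0.3,15.2,-0.2],0,3],[[0.3,15.2,-0.2],0,3]]' 40
python3 - <<'E'
from h import *
s=env.sense();im=env.capture('wrist');cv2.imwrite('pics/w13.png',im)
E
```

```text
base [ 0.46581848 -0.27440534  0.012     ] tip [ 0.46574752 -0.27328985  0.042     ]
clock: 20.57
tcp_pos: [0.6256, -0.255, 0.0305]
tool_rot: [0.595, -0.594, 0.382, -0.384]
wrist_force: [-0.2, 1.6, 6.0]
gripper_width: 0.0331
```

```bash
python3 -m creep '[[[0,-1,0],0,3],[[0,-3,0],0,3],[[0,-6,0],0,3],[[0,-9,0],0,3],[[0,-12,0],0,3],[[-1,-13,-2],0.12,3],[[-2,-13,-5],0.24,3],[[-3.5,-13,-8],0.36,3],[[-5,-13,-11],0.48,3],[[-6.5,-13,-14.5],0.6,3],[[-8,-13,-18],0.66,3],[[-8.7,-13,-19.7],0.66,3],[[-8.7,-13,-19.7],0.66,3],[[-8.7,-13,-19.7],0.66,3],[[-8.7,-13,-19.7],0.66,3]]'
python3 - <<'E'
from h import *
s=env.sense();im=env.capture('wrist');cv2.imwrite('pics/w14.png',im)
E
```

```text
clock: 21.87
tcp_pos: [0.4103, -0.2577, 0.159]
tool_rot: [-0.439, 0.438, -0.554, 0.556]
wrist_force: [0.1, 0.7, -0.9]
gripper_width: 0.0329
```

View pics/w14.png

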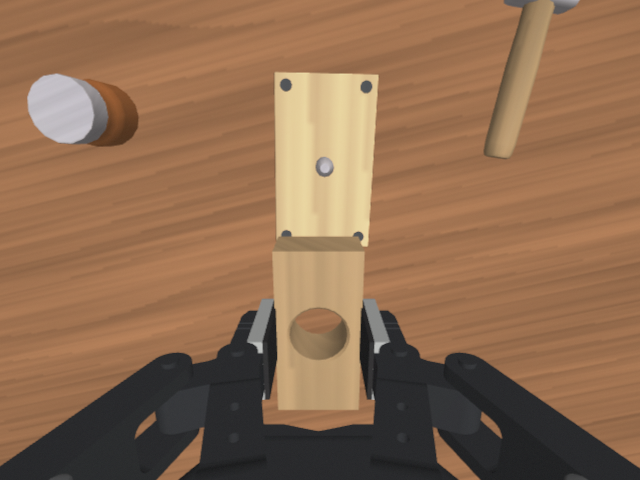

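```bash
python3 - <<'E'
from h import *
s=env.sense()
A=np.cross(np.cross([286,85,1],[358,237,1]),np.cross([366,87,1],[286,235,1]));A=A/A[2]
b=onplane('wrist',A[:2],.012,s);t=onplane('wrist',(325,168),.042,s)
f=onplane('wrist',(318.5,332),s['tcp_pos'][2]-.0085,s)
d=(b+t)/2-f;d[2]=.0425-s['tcp_pos'][2]
print(A,b,t,f,totool(s['tcp_pos']+d,s))
E
```

```text
[323.86816269 164.94389902   1.        ] [ 0.46245748 -0.27596582  0.012     ] [ 0.46242629 -0.27620137  0.042     ] [ 0.40986599 -0.25925609  0.15035899] [ 0.40868095 11.65043932  5.47433068]
```

```bash
python3 -m creep '[[[0.2,0,2.5],0,3],[[0.4,0,4.6],0,3],[[0.4,0,5.5],0,3],[[0.4,0,5.5],0,3],[[0.4,2,5.5],0,3],[[0.4,4,5.5],0,3],[[0.4,6,5.5],0,3],[[0.4,8,5.5],0,3],[[0.4,9.2,5.5],0,3],[[0.4,10.2,5.5],0,3],[[0.4,10.8,5.5],0,3],[[0.4,11.2,5.5],0,3],[[0.4,11.4,5.5],0,3],[[0.4,11.5,5.5],0,3],[[0.4,11.6,5.5],0,3],[[0.4,11.6,5.5],0,3]]'
```

```text
clock: 23.25
tcp_pos: [0.4618, -0.2735, 0.0427]
tool_rot: [-0.438, 0.438, -0.554, 0.555]
wrist_force: [0.1, 0.2, -0.7]
gripper_width: 0.0329
```

```bash
python3 -m creep '[[[0,0.1,0],0,3],[[0,0.1,0],0,3],[[0,0.15,0],0,3],[[0,0.15,0],0,3]]'
```

```text
clock: 23.58
tcp_pos: [0.4618, -0.2736, 0.0424]
tool_rot: [-0.439, 0.438, -0.554, 0.555]
wrist_force: [-0.3, 1.5, 8.9]
gripper_width: 0.0329
```

```bash
python3 -m creep '[[[0,0,0],0,4.4],[[0,0,0],0,4.4],[[0,0,0],0,4.4],[[0,0,0],0,4.4],[[0,-1,0],0,4.4],[[0,-3,0],0,4.4],[[0,-6,0],0,4.4],[[0,-10,0],0,4.4],[[0,-13,0],0,4.4],[[3,-15,-1],0,4.4],[[6,-16,-3],0,4.4],[[8,-16,-4],0,4.4],[[8,-16,-4],0,4.4],[[8,-16,-4],0,4.4]]'
python3 - <<'E'
from h import *
a=env.capture('scene');b=env.capture('side');w=env.capture('wrist')
c=lambda im,x,y,W=60,h=45:cv2.resize(im[y-h:y+h,x-W:x+W],(400,300),interpolation=cv2.INTER_CUBIC)
cv2.imwrite('pics/f.png',np.vstack([np.hstack([c(a,478,240),c(b,325,400)]),np.hstack([c(a,215,220),cv2.resize(w,(400,300))])]))
E
```

```text
clock: 24.75
tcp_pos: [0.4035, -0.3425, 0.2015]
tool_rot: [-0.438, 0.438, -0.555, 0.556]
wrist_force: [-0.3, 1.0, 0.4]
gripper_width: 0.0442
```

```bash
python3 - <<'E'
from h import *
# collar: expected centre (.457,.281), z .066-.082
for n in('scene','side'):
    im=env.capture(n);H=hsv(im);cal=env.calibration(n)
    def pr(p):
        q=cal['world_to_cam']@np.r_[p,1];return (float(cal['fx']*q[0]/q[2]+cal['cx']),float(cal['fy']*q[1]/q[2]+cal['cy']))
    e=pr([.457,.281,.074]);c=comp(H[...,2]<75,e);M=cv2.moments(cv2.convexHull(c));m=(M['m10']/M['m00'],M['m01']/M['m00'])
    th=np.linspace(0,6.28,60);ex=np.float32([pr([.457+.031*np.cos(t),.281+.031*np.sin(t),z]) for t in th for z in(.066,.082)])
    print(n,'collar seen',m,cv2.boundingRect(c),'expected',e,cv2.boundingRect(ex))
    eb=pr([.54,.142,.05]);jb=pr([.537,-.131,.03])
    cb=comp((H[...,1]<60)&(H[...,2]>110),eb);print(' bottle box',cv2.boundingRect(cb))
s=env.sense();w=env.capture('wrist')
cal=env.calibration('wrist');Rm=R.from_quat(np.roll(s['tool_rot'],-1)).as_matrix();T=np.eye(4);T[:3,:3]=Rm;T[:3,3]=s['tcp_pos'];M=np.linalg.inv(T@cal['hand_eye'])
def pw(p):
    q=M@np.r_[p,1];return [round(float(cal['fx']*q[0]/q[2]+cal['cx']),1),round(float(cal['fy']*q[1]/q[2]+cal['cy']),1)]
print('stud tip exp',pw([.4625,-.276,.042]),'saddle top centre exp',pw([.4625,-.276,.034]))
# grey pin contour within saddle hole, saddle face edges
x,y=map(int,pw([.4625,-.276,.034]));H=hsv(w);g=(H[...,1]<60)
c=comp(g,(x,y));print('pin',cv2.boundingRect(c))
for dy in (-30,0,30): print(w[min(max(y+dy,0),479),x-80:x+81:8].tolist())
E
```

```text
scene collar seen (390.0108225108225, 225.59307359307357) (385, 221, 11, 10) expected (479.325000128531, 219.16033729705717) (460, 205, 39, 29)
 bottle box (376, 230, 24, 45)
side collar seen (326.77470649427846, 388.2532322781988) (309, 369, 37, 39) expected (327.2952846233438, 387.74325698698294) (306, 366, 43, 44)
 bottle box (299, 298, 21, 34)
stud tip exp [214.5, 181.5] saddle top centre exp [217.3, 180.3]
pin (209, 171, 22, 18)
[[86, 121, 169], [77, 109, 153], [80, 113, 157], [80, 114, 160], [82, 117, 163], [82, 118, 167], [151, 200, 225], [128, 172, 208], [123, 166, 199], [126, 171, 205], [121, 163, 196], [125, 169, 202], [131, 177, 211], [82, 112, 135], [158, 210, 231], [160, 211, 232], [154, 206, 229], [77, 110, 153], [75, 107, 149], [75, 107, 150], [79, 112, 158]]
[[84, 118, 165], [83, 118, 164], [77, 109, 154], [79, 111, 155], [78, 110, 155], [78, 112, 156], [148, 195, 221], [162, 214, 234], [119, 160, 194], [99, 106, 115], [207, 200, 204], [133, 132, 137], [127, 171, 207], [80, 107, 130], [157, 207, 229], [162, 214, 234], [159, 210, 231], [88, 124, 174], [88, 124, 174], [87, 124, 173], [85, 121, 170]]
[[84, 119, 165], [85, 120, 168], [88, 125, 175], [84, 121, 170], [79, 111, 154], [76, 108, 152], [82, 113, 151], [158, 209, 231], [129, 174, 210], [120, 162, 195], [121, 163, 196], [122, 164, 198], [124, 168, 202], [84, 114, 137], [154, 204, 228], [166, 218, 237], [158, 208, 231], [85, 120, 168], [85, 120, 168], [85, 121, 171], [87, 123, 172]]
```

```bash
python3 - <<'E'
from h import *
im=env.capture('scene');H=hsv(im)
for t in (90,110): 
    c=comp((H[...,2]<t),(479.,219.));print(cv2.boundingRect(c))
print(im[195:245:4,479].tolist())
o=cv2.imread('pics/scene0.png');x=slice(215,255),slice(218,250)
print('jar diff',np.abs(im[x].astype(int)-o[x]).mean(), 'bottle diff',np.abs(im[215:278,372:402].astype(int)-o[215:278,372:402]).mean())
E
```

```text
(462, 208, 36, 26)
(462, 207, 37, 27)
[[62, 105, 163], [65, 107, 162], [65, 105, 161], [55, 79, 116], [46, 63, 88], [45, 61, 88], [116, 120, 136], [44, 59, 82], [37, 57, 76], [40, 54, 73], [170, 179, 181], [161, 167, 170], [155, 159, 163]]
jar diff 2.497916666666667 bottle diff 2.2874779541446206
```

Both views put the collar at the expected height, with the pin showing through its bore. The bottle and jar have not changed.

```bash
python3 -c "
from plant import env
env.finish_job()"
```

```text
the job is handed in; nothing more can be done
```

The jig is set up and handed in at about 25 s on the robot's clock. The flange (hub up), grey aluminium tube and black collar are stacked on the tall stud in that order. The saddle is flat over the short stud, lined up with its base. I lowered each part until light contact (about 8–14 N at the wrist), and each stopped at the height it should sit at.

- **Collar:** after release, both fixed cameras showed it within about 2 pixels of where it should be. The scene camera showed the pin through its bore.
- **Saddle:** the wrist camera showed the short pin inside its hole.
- **Bottle and jar:** the scene camera shows both unchanged.
- **Checks that failed or disagreed:** the picture limit stopped me viewing the last picture, so I made the final checks from image data alone. My first scene-camera check picked up the bottle cap instead of the collar, and a looser brightness threshold fixed it. The fixed cameras' first stud positions were up to about 1 cm off the wrist camera's, so I used the wrist camera's.

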